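# Hang up the ear defenders and lock the keeper

### The arm

A 6-joint arm with a two-finger parallel gripper is mounted at the origin on the work surface. World frame = base frame: x ahead of the robot, y to its left, z up, the work surface at z = 0. Lengths are in m, angles in rad, forces in N, time in s.
With the tool pointing down it reaches from about 0.375 to 0.9 m from the base axis. Payload 3.1 kg.
Tool frame: the origin (TCP) lies between the finger pads; the fingertips stand 19 mm ahead of it and the grasp point (between the pads) is the TCP; z points along the fingers, y is the line along which they close (so a half turn about z gives the same grasp; the last joint's range is limited). The gripper opens to 87 mm and grips with 3 to 60 N. Pads are 19 mm wide; open, the fingers measure 117 mm over their backs; the gripper's body (75 mm by 190 mm) begins 51 mm behind the grasp point.
Start: joints at [1.079, 0.527, 1.433, -0, 1.181, -0.178], TCP at [0.193, 0.594, 0.242] pointing down, gripper open.
Joint ranges: [-3.08, 3.08], [-0.75, 2.2], [0.22, 2.44], [-1.43, 4.57], [0, 2.65], [-2.85, 2.85]. Speed limits (rad/s): [2.79, 2.79, 3.14, 3.14, 3.14, 3.14].

### API

Orientations are given as a unit quaternion [x, y, z, w].
In Python, from rig import telemetry, viewer, hand_in gives the robot as it stands. The module is installed in compiled form; this text tells all that it offers.
- The arm moves only by the shell command python3 -m creep 'ROWS' [FORCE]. ROWS is JSON, a list of rows, each an object with "translation": the shift along the tool's x, y, z in mm, a list of three; "roll": the turn about the tool's z in degrees; "gripper": the finger opening in mm, from 0 to 87. In form: [{"translation": [tx, ty, tz], "roll": roll, "gripper": gripper}, ...]. A call has 1 to 5 rows; each row is the pose to reach, as a shift and turn from the pose commanded when the call began, along the tool's axes at that moment; what a row does not reach only later rows make up. A row lasts 1/12 s, in which the tool goes at most 41.7 mm and 7.16 degrees, less where a joint would pass 70% of its speed; a pose out of reach is approached as far as the arm can. A call with a gripper value outside its range is refused whole. The fingers move at their own pace and stop on an object; FORCE is the grip in N (left out, the last holds). Time passes only in rows, so rows that repeat a pose let the fingers close. It gives the time, the measured TCP pose, the force, the opening and the grip force at its end, in the units of the state.
- telemetry.get_obs(): the state, without advancing time (a new reading comes with each control period).
- viewer.camera(name): name is "scene" or "top" or "wrist"; returns the picture (420x560x3 uint8, blue, green, red); there is no depth.
- viewer.camera_info(name): a dict with "intrinsics" (3x3 intrinsics, pixels), "k1" (the pictures are not rectified: a ray, as slopes to the right and down, at radius r is drawn at 1 + k1 r^2 times it, then the intrinsics apply), "rvec" (rotation vector, rad) and "tvec" (3), from world to camera coordinates, as OpenCV has them; the wrist camera has in their place "hand_eye" (4x4, takes a point from camera to tool coordinates, whose origin is the TCP and whose axes are the flange's). Camera axes: x right, y down, z forward; pixel columns grow to the right and rows downward; lengths in m; the calibration is good to about 2 mm. A picture is of the moment at which its call begins: read the wrist's pose just before it. camera_info takes no time and is no camera call.
- hand_in(): hands the job in; it is judged then, once.
Trained networks look in the newest picture that a camera, given by its name, has taken for a name from the list of things; names that differ only in an ending like _2 or _b are one class to them, and where a whole thing is asked for, a point or a joint stands for the part that bears it (a point fixed in the world has none). Each returns a list of dicts, best first, with "p" (0 to 1); they miss things now and then, are a little off and sometimes report something else, mostly with a low value. They report only what shows in the picture. A call takes as long as a camera call.
- viewer.recognise(camera, thing): "bbox" ([left, top, width, height] in pixels, round what is visible of it).
The state is a dict: "time": time; "q": joint angles; "joint_velocities": joint speeds; "joint_torque": joint torques, N m; "position": TCP position; "tool_rot": TCP orientation; "ft_force": force on the tool from outside, world axes, zero at the start; "moment": the same for the moment, N m; "grip_width": finger opening in m; "grip_force": force on a finger pad.
Only numpy, scipy, OpenCV 4.12 (cv2) and the standard library are available. Lean on these libraries where they do the work, as an engineer would, in place of code of your own. Each camera call takes 0.05 s, during which the arm holds its last target. There are 200 camera calls.

### The job

Hang the ear defenders over the bar of the stand, on its open stretch well short of the yellow stop, and let go of them. Slide them along the bar until the headband is home against the yellow stop, then turn the red keeper clockwise over the headband until it clicks shut. Leave the grinder, discs and sockets where they are.

Things in the scene. Friction and masses are not known exactly. Their poses are not given: they have to be found in the camera images.
- muffs: Rigid teal and black ear defenders standing on their cups, headband arching over. 170 mm wide (x, cup to cup), 158 mm high, 0.28 kg. Origin: on the bench midway between the cups; y along the width of the band. On top of the arch a teal-topped black head pad 44 (x) by 30 (y) by 18 mm, 140 to 158 mm above the origin: grip across its 30 mm. Cups 72 mm in y, 84 mm high, 100 mm between inner faces.
- muffs_pad (a point): Centre of the underside of the head pad, 140 mm above the origin of the ear defenders, axes as theirs: the point that lies on top of the bar when they hang.
- stand: Fixed steel stand. Origin: on the bench under the bar's middle; y along the bar towards the yellow stop. Round bar 16 mm thick, y -130 to 130 mm, its top 163 mm above the bench, on 20 mm posts at both ends (feet 64 mm wide). Yellow disc stop, 56 mm diameter round the bar, face at y 92 mm, top 183 mm above the bench: no room for a finger between it and a pad that is home.
- stand_home (a point): Point on top of the bar (y 77 mm) where the centre of the underside of the head pad lies when the pad, 30 mm wide, is home against the stop. Axes as those of the stand.
- keeper (a joint): Turn of the red keeper about the vertical axis of the post beyond the stop, rad: 0 open (arm points to the stand's +x, slightly towards the bar), 1.3 shut (arm lies over the bar, towards the stand's -y). Grows clockwise seen from above. A click spring holds it open; turned past the middle (0.65, about 0.1 N m) it snaps shut by itself.
- keeper_grip (a point): On the keeper's axis, at the height to grip (214 mm above the bench): black upright grip bar 40 mm long, 14 mm thick, 30 mm high, from 196 to 226 mm above the bench. x of this frame runs along the grip bar and out along the red arm, y across the grip bar.
- keeper_tip (a point): End of the keeper's red arm, 84.5 mm from its axis, 191 mm above the bench; axes as keeper_grip. Arm 14 mm wide, 6 mm thick, underside 188 mm above the bench; its end has a lip 16 mm wide down to 172 mm which, when shut, stands just outside a pad that is home (inner face 80 mm from the axis). It can be pushed as a lever.
- flap_disc: Bystander: red-brown flap disc, 115 mm diameter, 14 mm thick, lying flat. Origin at the centre of its underside.
- cutting_discs: Bystander: black stack of cutting discs, 115 mm diameter, 10 mm thick, lying flat. Origin at the centre of its underside.
- grinder: Bystander: grey and black angle grinder, about 310 mm long in y, up to 140 mm high, beyond the stand. Origin on the bench near its middle.
- sockets: Bystander: black socket rail 35 by 150 mm, 34 mm high, with steel sockets. Origin at the centre of its underside.

How it is judged:
On the way, in this order (a step that is already met when the one before it is completed fails the run):
1. Released, they hang still astride the bar, pad centred on it within 15 mm, square within 11 deg, upright within 14 deg, pad centre 50 to 175 mm short of its home point (x of muffs_pad in the frame of stand between -0.015 and 0.015 m and z of muffs_pad in the frame of stand between 0.157 and 0.171 m and angle between muffs's own z axis and vertical below 0.25 rad and angle between the y axis of muffs and the y axis of stand, either way round below 0.2 rad and linear speed of muffs below 0.03 m/s and y of muffs_pad in the frame of stand between -0.1 and 0.027 m and contact force between the fingers and muffs below 0.3 N), for 0.2 s.
2. Still hanging like that, they have been slid home: the head pad within 5 mm of the yellow stop, the keeper still open (x of muffs_pad in the frame of stand between -0.015 and 0.015 m and z of muffs_pad in the frame of stand between 0.157 and 0.171 m and angle between muffs's own z axis and vertical below 0.25 rad and angle between the y axis of muffs and the y axis of stand, either way round below 0.2 rad and y of muffs_pad in the frame of stand above 0.072 m and value of joint keeper below 0.4 rad), for 0.2 s.
At the end, for the whole second after the job is handed in: The ear defenders hang at rest over the bar (one cup on each side, bar under the middle of the pad within 15 mm, square within 11 degrees, upright within 14 degrees), the head pad within 5 mm of the yellow stop, and the keeper has clicked shut over it (within 0.1 rad of 1.3) (x of muffs_pad in the frame of stand between -0.015 and 0.015 m and z of muffs_pad in the frame of stand between 0.157 and 0.171 m and angle between muffs's own z axis and vertical below 0.25 rad and angle between the y axis of muffs and the y axis of stand, either way round below 0.2 rad and linear speed of muffs below 0.03 m/s and y of muffs_pad in the frame of stand above 0.072 m and value of joint keeper above 1.2 rad and velocity of joint keeper below 0.05 rad/s); the robot touches nothing.
It fails at once if a bystander (flap disc, cutting discs, grinder, sockets) is shifted by more than 15 mm (distance of any of flap_disc, cutting_discs, grinder, sockets from where it was at the start of the episode above 0.015 m).
It fails at once if the ear defenders are tipped more than 45 degrees (angle between muffs's own z axis and vertical above 0.785 rad).
It fails at once if the ear defenders are dropped: out of the fingers they fall more than about 10 mm (faster than 0.45 m/s) (contact force between the fingers and muffs below 0.1 N and linear speed of muffs above 0.45 m/s).
It also fails if it takes over 64 s, if anything falls off the work surface, if the arm or the gripper's body presses on something with over 40 N, if the wrist force passes 120 N, or if a joint passes its speed limit or range.

## Working session

There is one attempt and no reset: what is moved stays moved. The work goes in short steps, Python scripts to look and compute and a shell command to move; the robot and the scene stay as the last step left them, time stands still between calls to the robot, and variables do not carry over. Pictures are saved under pics/ and viewed, at most 10 in all, crops included, and the job is handed in when it is done.

```bash
mkdir -p pics; cat > h.py <<'E'
from rig import telemetry, viewer, hand_in
import numpy as np, cv2
from scipy.spatial.transform import Rotation as R
def cam(n):
    i=viewer.camera_info(n); K=np.array(i['intrinsics'],float)
    if 'rvec' in i:
        Rm=R.from_rotvec(np.ravel(i['rvec'])).as_matrix(); t=np.ravel(i['tvec'])
        return K,i['k1'],Rm,t
    o=telemetry.get_obs(); T=np.eye(4); T[:3,:3]=R.from_quat(o['tool_rot']).as_matrix(); T[:3,3]=o['position']
    W=np.linalg.inv(T@np.array(i['hand_eye'])); return K,i['k1'],W[:3,:3],W[:3,3]
def ray(c,uv):
    K,k,Rm,t=c; p=cv2.undistortPoints(np.array([[uv]],float),K,np.array([k,0,0,0.]))[0,0]
    return -Rm.T@t, Rm.T@np.array([p[0],p[1],1])
def atz(c,uv,z):
    o,d=ray(c,uv); return (o+d*(z-o[2])/d[2])[:2]
def proj(c,P):
    K,k,Rm,t=c; return cv2.projectPoints(np.array(P,float).reshape(-1,3),cv2.Rodrigues(Rm)[0],t,K,np.array([k,0,0,0.]))[0][:,0]
E
python3 - <<'E'
from h import *
for n in('scene','top'):
    im=viewer.camera(n); cv2.imwrite(f'pics/{n}0.png',im); c=cam(n); print(n,-c[2].T@c[3],c[0][0,0])
    for t in ('muffs','muffs_pad','stand','keeper','keeper_grip','keeper_tip','flap_disc','cutting_discs','grinder','sockets'):
        try: print(t,[(np.round(d['bbox']).tolist(),round(d['p'],2)) for d in viewer.recognise(n,t)[:2]])
        except Exception as e: print(t,e)
print(telemetry.get_obs())
E
```

```text
scene [ 1.16998029 -0.49396551  0.82635193] 394.58246666927835
muffs [([146.0, 226.0, 42.0, 79.0], 0.68)]
muffs_pad [([146.0, 228.0, 44.0, 80.0], 0.84)]
stand [([271.0, 145.0, 98.0, 105.0], 0.8)]
keeper [([344.0, 140.0, 31.0, 41.0], 0.71)]
keeper_grip [([349.0, 141.0, 23.0, 38.0], 0.79)]
keeper_tip [([344.0, 144.0, 26.0, 34.0], 0.59)]
flap_disc [([281.0, 168.0, 30.0, 21.0], 0.86)]
cutting_discs [([215.0, 192.0, 39.0, 26.0], 0.63)]
grinder [([258.0, 245.0, 127.0, 89.0], 0.88)]
sockets [([144.0, 317.0, 62.0, 49.0], 0.94)]
top [ 0.48421561 -0.05487751  1.39920326] 520.8362776893401
muffs [([354.0, 210.0, 57.0, 66.0], 0.95)]
muffs_pad [([358.0, 206.0, 57.0, 74.0], 0.77)]
stand [([147.0, 183.0, 130.0, 55.0], 0.97)]
keeper [([149.0, 184.0, 17.0, 44.0], 0.69)]
keeper_grip [([148.0, 180.0, 19.0, 48.0], 0.93)]
keeper_tip [([144.0, 181.0, 23.0, 48.0], 0.88)]
flap_disc [([164.0, 279.0, 45.0, 41.0], 0.73)]
cutting_discs [([254.0, 277.0, 38.0, 44.0], 0.84)]
grinder [([228.0, 105.0, 117.0, 56.0], 0.77), ([378.0, 170.0, 56.0, 17.0], 0.63)]
sockets [([380.0, 172.0, 53.0, 16.0], 0.96), ([148.0, 185.0, 21.0, 42.0], 0.47)]
{'time': 1.1, 'q': array([ 1.07850960e+00,  5.27501617e-01,  1.43267256e+00,  1.43170736e-05,
        1.18142369e+00, -1.78504233e-01]), 'joint_velocities': array([ 0.00048705,  0.00077376, -0.00266147,  0.0001673 ,  0.0021123 ,
        0.00054092]), 'joint_torque': array([-5.83892652e-04, -4.40027690e+01, -1.76987779e+01,  6.32491359e-02,
        5.05473430e-02, -4.77083938e-05]), 'position': array([0.19287575, 0.59447997, 0.24155616]), 'tool_rot': array([ 1.56251082e-01,  9.87717368e-01, -2.80796692e-07, -7.11136022e-06]), 'ft_force': array([-0.00893535,  0.21690732, -0.51871777]), 'moment': array([ 0.01617723,  0.03090072, -0.05202992]), 'grip_force': 0.0, 'grip_width': 0.08718733071772253}
```

```bash
python3 - <<'E'
import cv2
im=cv2.imread('pics/top0.png'); cv2.imwrite('pics/topc.png',cv2.resize(im[160:330,140:440],None,fx=2.66,fy=2.66,interpolation=cv2.INTER_CUBIC))
E
```

```text
(no output)
```

View pics/topc.png

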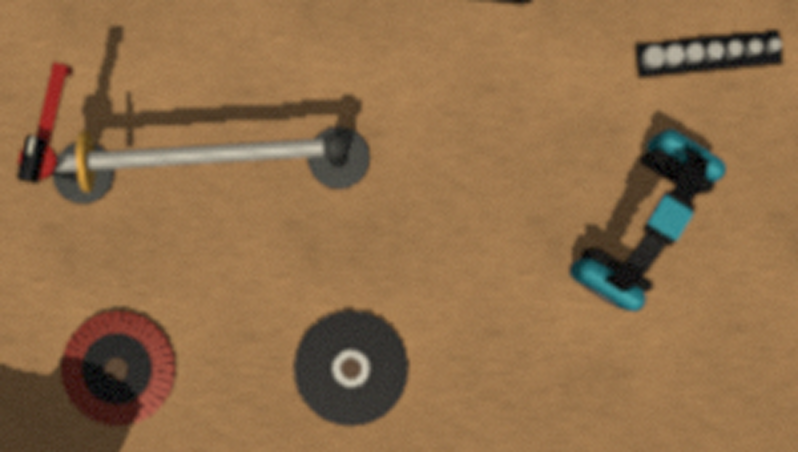

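View pics/scene0.png

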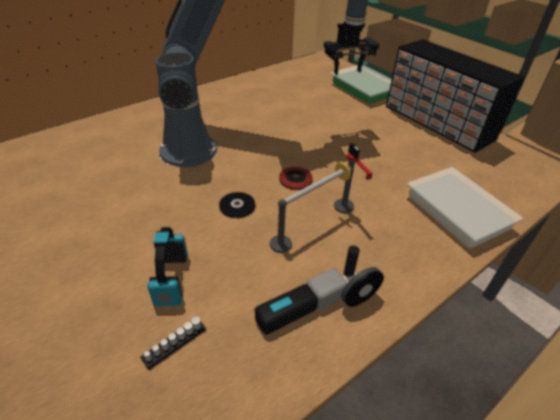

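The top view crop shows the pad top at about (669,217), the bar running from (340,150) to the stop at (86,162), and the keeper arm pointing up the image from (34,158) to (62,68). The discs lie nearer the robot and the grinder beyond the stand.

```bash
python3 - <<'E'
from h import *
c=cam('top'); g=lambda u,v,z: atz(c,(u/2.66+140-.3,v/2.66+160-.3),z)
im=cv2.imread('pics/top0.png'); hsv=cv2.cvtColor(im,cv2.COLOR_BGR2HSV)
m=cv2.inRange(hsv,(80,100,60),(100,255,255)); n,l,s,ce=cv2.connectedComponentsWithStats(m)
for i in range(1,n):
    if s[i,4]>40:
        pts=np.argwhere(l==i)[:,::-1].astype(np.float32); r=cv2.minAreaRect(pts); print(s[i],ce[i],r)
        z=.158 if abs(ce[i][0]-391)<6 else .06
        w=np.array([atz(c,p,z) for p in cv2.boxPoints(r)]); print(np.round(w,4).tolist(), atz(c,ce[i],z))
for nm,p in dict(padtop=(669,217,.158),cupA=(685,160,.084),cupB=(610,280,.084),barR=(340,148,.155),stop=(86,163,.155),footR=(340,157,.004),footL=(83,172,.004),axis=(36,157,.214),gripend1=(39,137,.226),gripend2=(28,180,.226),tip=(62,68,.194),flap=(118,366,.014),cut=(351,368,.01),sock1=(638,60,.03),sock2=(780,48,.03)).items(): print(nm,np.round(g(*p),4))
E
```

```text
[311 140  21  11 176] [320.78977273 145.26136364] ((320.7850036621094, 145.32765197753906), (20.21353530883789, 8.763093948364258), 6.709836959838867)
[[0.7575, -0.129], [0.7805, -0.1322], [0.7734, -0.1844], [0.7504, -0.1812]] [ 0.76558812 -0.15669909]
[387 209  25  19 155] [398.7483871  216.81290323] ((399.3876647949219, 217.6797637939453), (27.45394515991211, 8.797983169555664), 32.0053825378418)
[[0.5827, -0.32], [0.6018, -0.3328], [0.563, -0.3925], [0.5439, -0.3796]] [ 0.57512606 -0.35457764]
[384 233  16  17 166] [391.53012048 241.28915663] ((391.5146789550781, 241.30882263183594), (11.833402633666992, 14.062882423400879), 30.963754653930664)
[[0.5033, -0.2922], [0.5318, -0.3105], [0.5168, -0.3346], [0.4884, -0.3163]] [ 0.51013076 -0.31341249]
[355 258  27  18 206] [368.02912621 266.68932039] ((368.7188720703125, 266.519287109375), (28.104724884033203, 9.302729606628418), 31.607501983642578)
[[0.4579, -0.2361], [0.478, -0.2491], [0.439, -0.31], [0.419, -0.2969]] [ 0.44807977 -0.27120423]
padtop [ 0.5102 -0.3126]
cupA [ 0.5658 -0.345 ]
cupB [ 0.453 -0.27 ]
barR [ 0.5775 -0.0179]
stop [0.5679 0.2124]
footR [ 0.5798 -0.0133]
footL [0.5689 0.248 ]
axis [0.5698 0.2435]
gripend1 [0.5861 0.2379]
gripend2 [0.5494 0.2474]
tip [0.6496 0.2254]
flap [0.3735 0.2116]
cut [ 0.3682 -0.0213]
sock1 [ 0.67  -0.313]
sock2 [ 0.6802 -0.4572]
```

```bash
A='x'; 
python3 -m creep '[{"translation":[-34,-30,-40],"roll":0,"gripper":87},{"translation":[-60,-53,-60],"roll":0,"gripper":87},{"translation":[-85,-76,-75],"roll":0,"gripper":87},{"translation":[-110,-98,-85],"roll":0,"gripper":87},{"translation":[-135,-120,-90],"roll":0,"gripper":87}]'
python3 -m creep '[{"translation":[-25,-23,0],"roll":0,"gripper":87},{"translation":[-50,-46,0],"roll":0,"gripper":87},{"translation":[-75,-69,0],"roll":0,"gripper":87},{"translation":[-100,-91,0],"roll":0,"gripper":87},{"translation":[-125,-113,0],"roll":0,"gripper":87}]'
python3 -m creep '[{"translation":[-25,-23,0],"roll":5,"gripper":87},{"translation":[-50,-46,0],"roll":10,"gripper":87},{"translation":[-75,-69,0],"roll":15,"gripper":87},{"translation":[-100,-91,0],"roll":15,"gripper":87},{"translation":[-122,-110,0],"roll":15,"gripper":87}]'
cat >> h.py <<'E'
def go(p,yaw):
    "shift [mm] along tool axes and roll [deg] to put TCP at p with tool y at yaw deg"
    o=telemetry.get_obs(); Rm=R.from_quat(o['tool_rot']).as_matrix(); y=np.degrees(np.arctan2(Rm[1,1],Rm[0,1]))
    print(np.round(o['position'],4),'yaw',round(y,2),'t',o['time'],'-> shift',np.round(1000*Rm.T@(np.array(p)-o['position']),1),'roll',round((y-yaw+90)%180-90,2),'F',np.round(o['ft_force'],1),'q',np.round(o['q'],2))
E
python3 -c "
from h import *
go([.51,-.313,.27],57)"
```

```text
time: 1.52
position: [0.2854, 0.4379, 0.3338]
tool_rot: [0.156, 0.988, 0.002, 0.001]
ft_force: [1.2, -0.8, 0.3]
grip_width: 0.087
grip_force: 0.0
time: 1.93
position: [0.3687, 0.2911, 0.3319]
tool_rot: [0.156, 0.988, 0.0, 0.0]
ft_force: [1.0, -0.4, 0.3]
grip_width: 0.0869
grip_force: 0.0
time: 2.35
position: [0.4512, 0.1484, 0.3318]
tool_rot: [0.284, 0.959, 0.0, 0.0]
ft_force: [0.6, 0.5, 0.0]
grip_width: 0.087
grip_force: 0.0
[0.4512 0.1484 0.3318] yaw 56.96 t 2.35 -> shift [-300.8 -354.7   62. ] roll -0.04 F [0.6 0.5 0. ] q [ 0.08  0.21  1.67 -0.    1.25 -0.91]
```

```bash
python3 -m creep '[{"translation":[-20,-24,0],"roll":0,"gripper":87},{"translation":[-40,-48,0],"roll":0,"gripper":87},{"translation":[-60,-72,0],"roll":0,"gripper":87},{"translation":[-80,-96,0],"roll":0,"gripper":87},{"translation":[-100,-120,0],"roll":0,"gripper":87}]'|head -2
python3 -m creep '[{"translation":[-20,-24,0],"roll":0,"gripper":87},{"translation":[-40,-48,0],"roll":0,"gripper":87},{"translation":[-60,-72,0],"roll":0,"gripper":87},{"translation":[-80,-96,0],"roll":0,"gripper":87},{"translation":[-100,-120,0],"roll":0,"gripper":87}]'|head -2
python3 -m creep '[{"translation":[-25,-30,20],"roll":0,"gripper":87},{"translation":[-50,-60,30],"roll":0,"gripper":87},{"translation":[-75,-90,40],"roll":0,"gripper":87},{"translation":[-100,-115,52],"roll":0,"gripper":87},{"translation":[-100,-115,52],"roll":0,"gripper":87}]'|head -2
python3 - <<'E'
from h import *
c=cam('wrist'); im=viewer.camera('wrist'); cv2.imwrite('pics/w1.png',im)
hsv=cv2.cvtColor(im,cv2.COLOR_BGR2HSV)
m=cv2.inRange(hsv,(80,100,60),(100,255,255)); n,l,s,ce=cv2.connectedComponentsWithStats(m)
for i in range(1,n):
    if s[i,4]>200:
        r=cv2.minAreaRect(np.argwhere(l==i)[:,::-1].astype(np.float32))
        print(s[i],np.round([atz(c,p,.158) for p in cv2.boxPoints(r)],4).tolist(),atz(c,r[0],.158))
go([.51,-.313,.149],57)
E
```

```text
time: 2.77
position: [0.4689, -0.0063, 0.3317]
time: 3.18
position: [0.4874, -0.1615, 0.3317]
time: 3.6
position: [0.509, -0.3175, 0.2769]
[ 247  104   68   24 1225] [[0.4265, -0.2926], [0.4549, -0.2493], [0.4697, -0.2584], [0.4408, -0.3024]] [ 0.44793667 -0.2756546 ]
[ 262  188   38   37 1367] [[0.4879, -0.3199], [0.5046, -0.2944], [0.531, -0.311], [0.5138, -0.3373]] [ 0.50909172 -0.31553031]
[250 240  20  19 339] [[0.5201, -0.3541], [0.5291, -0.3404], [0.5431, -0.3497], [0.534, -0.3636]] [ 0.53149921 -0.35190375]
[292 240  19  19 314] [[0.5399, -0.3238], [0.5484, -0.3108], [0.5627, -0.3197], [0.5541, -0.3329]] [ 0.5512293  -0.32175655]
[ 0.5085 -0.314   0.2776] yaw 56.78 t 3.65 -> shift [ -1.    1.7 128.6] roll -0.22 F [-0.2  1.2 -0.2] q [-0.74  0.45  1.46 -0.    1.23 -1.73]
```

View pics/w1.png

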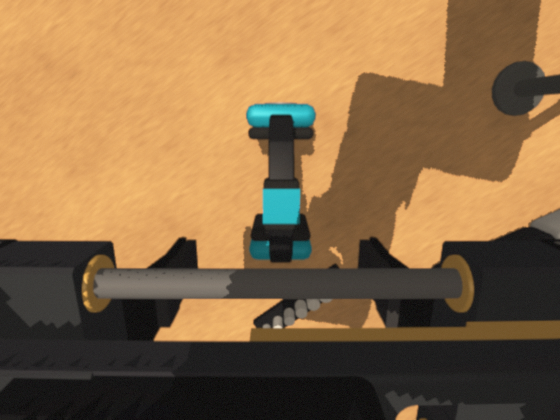

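The wrist view shows the pad at (281,206), square to the fingers and centred between them. I'll descend and grip.

```bash
python3 -m creep '[{"translation":[-1,1,30],"roll":0,"gripper":87},{"translation":[-1,1,60],"roll":0,"gripper":87},{"translation":[-1,1,90],"roll":0,"gripper":87},{"translation":[-1,1,115],"roll":0,"gripper":87},{"translation":[-1,1,126],"roll":0,"gripper":87}]'
python3 -m creep '[{"translation":[0,0,0],"roll":0,"gripper":50},{"translation":[0,0,0],"roll":0,"gripper":40},{"translation":[0,0,0],"roll":0,"gripper":20},{"translation":[0,0,0],"roll":0,"gripper":20},{"translation":[0,0,0],"roll":0,"gripper":20}]' 25
python3 -m creep '[{"translation":[0,0,0],"roll":0,"gripper":20},{"translation":[0,0,0],"roll":0,"gripper":20},{"translation":[0,0,0],"roll":0,"gripper":20},{"translation":[0,0,-5],"roll":0,"gripper":20},{"translation":[0,0,-10],"roll":0,"gripper":20}]'
```

```text
time: 4.07
position: [0.5085, -0.3078, 0.1508]
tool_rot: [0.283, 0.959, 0.001, -0.003]
ft_force: [-0.7, 0.2, -0.1]
grip_width: 0.0869
grip_force: 0.0
time: 4.48
position: [0.511, -0.3111, 0.1554]
tool_rot: [0.284, 0.959, -0.001, 0.002]
ft_force: [0.5, 0.5, -0.0]
grip_width: 0.0616
grip_force: 0.0
time: 4.9
position: [0.5098, -0.3104, 0.1635]
tool_rot: [0.284, 0.959, 0.0, -0.001]
ft_force: [0.4, -0.1, -3.4]
grip_width: 0.0295
grip_force: 24.9
```

```bash
python3 -m creep '[{"translation":[0,0,-25],"roll":0,"gripper":20},{"translation":[0,0,-60],"roll":0,"gripper":20},{"translation":[0,0,-100],"roll":0,"gripper":20},{"translation":[0,0,-135],"roll":0,"gripper":20},{"translation":[0,0,-165],"roll":0,"gripper":20}]'
python3 -m creep '[{"translation":[0,0,-10],"roll":0,"gripper":20},{"translation":[0,0,-15],"roll":0,"gripper":20},{"translation":[0,0,-18],"roll":0,"gripper":20},{"translation":[0,0,-18],"roll":0,"gripper":20},{"translation":[0,0,-18],"roll":0,"gripper":20}]'
python3 -c "
from h import *
go([.574,.115,.345],92.3)"
```

```text
time: 5.32
position: [0.5101, -0.3104, 0.3311]
tool_rot: [0.284, 0.959, -0.0, 0.001]
ft_force: [1.3, -0.3, -3.2]
grip_width: 0.0296
grip_force: 24.9
time: 5.73
position: [0.5092, -0.3097, 0.344]
tool_rot: [0.284, 0.959, 0.001, -0.002]
ft_force: [-1.0, -0.6, -3.3]
grip_width: 0.0297
grip_force: 24.9
[ 0.5092 -0.3097  0.344 ] yaw 57.02 t 5.7333 -> shift [1.769e+02 3.915e+02 2.000e-01] roll -35.28 F [-1.  -0.6 -3.3] q [-0.73  0.39  1.37  0.    1.38 -1.73]
```

```bash
python3 -m creep '[{"translation":[6,12,0],"roll":0,"gripper":20},{"translation":[16,34,0],"roll":0,"gripper":20},{"translation":[27,60,0],"roll":0,"gripper":20},{"translation":[38,85,0],"roll":0,"gripper":20},{"translation":[50,110,0],"roll":0,"gripper":20}]' >/dev/null
python3 -m creep '[{"translation":[12,25,0],"roll":0,"gripper":20},{"translation":[23,50,0],"roll":0,"gripper":20},{"translation":[34,75,0],"roll":0,"gripper":20},{"translation":[45,100,0],"roll":0,"gripper":20},{"translation":[57,125,0],"roll":0,"gripper":20}]' >/dev/null
python3 -m creep '[{"translation":[11,25,0],"roll":-6,"gripper":20},{"translation":[22,50,0],"roll":-12,"gripper":20},{"translation":[33,72,0],"roll":-18,"gripper":20},{"translation":[42,90,0],"roll":-24,"gripper":20},{"translation":[48,102,0],"roll":-29,"gripper":20}]'
python3 - <<'E'
from h import *
im=viewer.camera('top'); cv2.imwrite('pics/t2.png',cv2.resize(im[130:330,130:380],None,fx=3,fy=3,interpolation=cv2.INTER_CUBIC))
go([.574,.115,.345],92.3)
E
```

```text
time: 6.98
position: [0.5624, 0.0599, 0.3451]
tool_rot: [0.031, 1.0, 0.001, -0.002]
ft_force: [0.6, -0.7, -3.7]
grip_width: 0.0298
grip_force: 24.9
[0.5625 0.0618 0.3451] yaw 86.63 t 7.0333 -> shift [-8.4 53.8  0.3] roll -5.67 F [-0.1  1.1 -3.1] q [-0.09  0.34  1.45  0.    1.36 -1.6 ]
```

```bash
python3 -m creep '[{"translation":[-1,20,0],"roll":-3,"gripper":20},{"translation":[-3,38,0],"roll":-6,"gripper":20},{"translation":[-6,54,0],"roll":-6,"gripper":20},{"translation":[-6,54,0],"roll":-6,"gripper":20},{"translation":[-6,54,0],"roll":-6,"gripper":20}]'
python3 - <<'E'
from h import *
im=viewer.camera('wrist'); cv2.imwrite('pics/w2.png',im)
c=cam('wrist'); S=lambda a,b: [.573-.04*b,.115+b]
P=[[.573-.04*b,.115+b,.163] for b in(-.13,-.05,.05,.085)]+[[.5695,.2455,.214]]
for p in proj(c,P): cv2.circle(im,tuple(int(v) for v in p),4,(0,0,255),1)
cv2.imwrite('pics/w2m.png',im)
go([.571,.115,.2],92.3)
E
```

```text
time: 7.45
position: [0.5724, 0.1107, 0.3454]
tool_rot: [-0.018, 1.0, -0.0, -0.001]
ft_force: [-0.0, -0.6, -3.0]
grip_width: 0.0298
grip_force: 25.0
[0.5725 0.11   0.3455] yaw 92.01 t 7.5 -> shift [  1.    5.1 145.5] roll -0.29 F [-0.7 -0.7 -4.1] q [-0.    0.37  1.4  -0.    1.37 -1.61]
```

View pics/w2m.png

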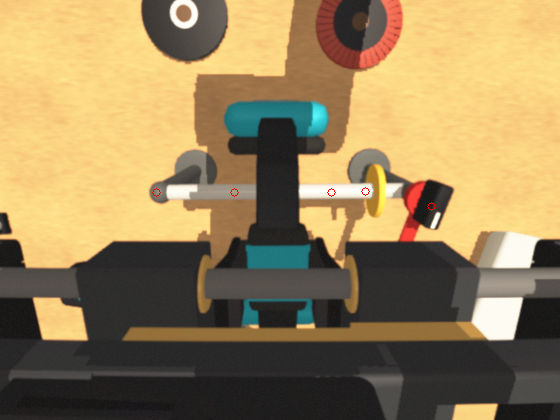

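The projected bar and keeper points (red circles) fall on the bar (row 191) and the keeper hub (431,206), and the band is square to the bar. I'll lower now.

```bash
python3 -m creep '[{"translation":[1,1,25],"roll":0,"gripper":20},{"translation":[1,1,60],"roll":0,"gripper":20},{"translation":[1,1,90],"roll":0,"gripper":20},{"translation":[1,1,120],"roll":0,"gripper":20},{"translation":[1,1,145],"roll":0,"gripper":20}]'
python3 -m creep '[{"translation":[0,0,6],"roll":0,"gripper":20},{"translation":[0,0,9],"roll":0,"gripper":20},{"translation":[0,0,12],"roll":0,"gripper":20},{"translation":[0,0,14],"roll":0,"gripper":20},{"translation":[0,0,16],"roll":0,"gripper":20}]'
python3 -m creep '[{"translation":[0,0,1],"roll":0,"gripper":20},{"translation":[0,0,2],"roll":0,"gripper":20},{"translation":[0,0,3],"roll":0,"gripper":20},{"translation":[0,0,4],"roll":0,"gripper":20},{"translation":[0,0,4],"roll":0,"gripper":20}]'
```

```text
time: 7.92
position: [0.571, 0.1098, 0.1993]
tool_rot: [-0.017, 1.0, -0.0, -0.001]
ft_force: [-0.9, 1.0, -3.4]
grip_width: 0.0298
grip_force: 25.0
time: 8.33
position: [0.5736, 0.1108, 0.1872]
tool_rot: [-0.018, 1.0, -0.0, 0.002]
ft_force: [-0.4, -0.2, -2.4]
grip_width: 0.0296
grip_force: 25.0
time: 8.75
position: [0.5729, 0.111, 0.1841]
tool_rot: [-0.018, 1.0, -0.0, 0.001]
ft_force: [-2.4, -0.4, 9.1]
grip_width: 0.0296
grip_force: 25.0
```

```bash
python3 -m creep '[{"translation":[0,0,-2],"roll":0,"gripper":20},{"translation":[0,0,-2],"roll":0,"gripper":32},{"translation":[0,0,-2],"roll":0,"gripper":38},{"translation":[0,0,-2],"roll":0,"gripper":50},{"translation":[0,0,-2],"roll":0,"gripper":60}]'
python3 -m creep '[{"translation":[0,0,0],"roll":0,"gripper":60},{"translation":[0,0,0],"roll":0,"gripper":60},{"translation":[0,0,0],"roll":0,"gripper":60},{"translation":[0,0,0],"roll":0,"gripper":60},{"translation":[0,0,0],"roll":0,"gripper":60}]'
python3 -m creep '[{"translation":[0,0,-15],"roll":0,"gripper":60},{"translation":[0,0,-40],"roll":0,"gripper":60},{"translation":[0,0,-70],"roll":0,"gripper":60},{"translation":[0,0,-70],"roll":0,"gripper":60},{"translation":[0,0,-70],"roll":0,"gripper":60}]'
python3 - <<'E'
from h import *
c=cam('wrist');im=viewer.camera('wrist'); cv2.imwrite('pics/w3.png',im)
hsv=cv2.cvtColor(im,cv2.COLOR_BGR2HSV)
m=cv2.inRange(hsv,(80,100,60),(100,255,255)); n,l,s,ce=cv2.connectedComponentsWithStats(m)
for i in range(1,n):
    if s[i,4]>200:
        r=cv2.minAreaRect(np.argwhere(l==i)[:,::-1].astype(np.float32))
        print(s[i],np.round([atz(c,p,.181) for p in cv2.boxPoints(r)],4).tolist(),atz(c,r[0],.181))
go([.575,.06,.255],2.3)
E
```

```text
time: 9.17
position: [0.5725, 0.111, 0.1836]
tool_rot: [-0.018, 1.0, -0.0, 0.0]
ft_force: [0.5, -0.4, 0.2]
grip_width: 0.0443
grip_force: 0.0
time: 9.58
position: [0.5723, 0.111, 0.1835]
tool_rot: [-0.018, 1.0, -0.0, -0.0]
ft_force: [0.5, 0.7, -1.4]
grip_width: 0.0599
grip_force: 0.0
time: 10.0
position: [0.5735, 0.111, 0.2556]
tool_rot: [-0.018, 1.0, -0.0, 0.002]
ft_force: [-1.0, 0.3, -0.6]
grip_width: 0.0601
grip_force: 0.0
[ 238  103   79   28 1602] [[0.5092, 0.0823], [0.4924, 0.0826], [0.4915, 0.1326], [0.5084, 0.1334]] [0.50029163 0.10768437]
[ 255  205   46   42 1808] [[0.591, 0.095], [0.5604, 0.0945], [0.5592, 0.1258], [0.5898, 0.1274]] [0.57481179 0.11067145]
[243 257  22  12 226] [[0.5999, 0.0865], [0.5993, 0.1017], [0.6081, 0.1019], [0.6086, 0.0865]] [0.6039503  0.09416351]
[291 257  21  12 224] [[0.5986, 0.1213], [0.5981, 0.1359], [0.6069, 0.1365], [0.6074, 0.1218]] [0.60270934 0.12886114]
[0.5723 0.111  0.254 ] yaw 92.02 t 10.05 -> shift [ -0.9 -51.1  -1. ] roll 89.72 F [-0.9  0.4  0.2] q [ 0.    0.46  1.53 -0.    1.16 -1.61]
```

View pics/w3.png

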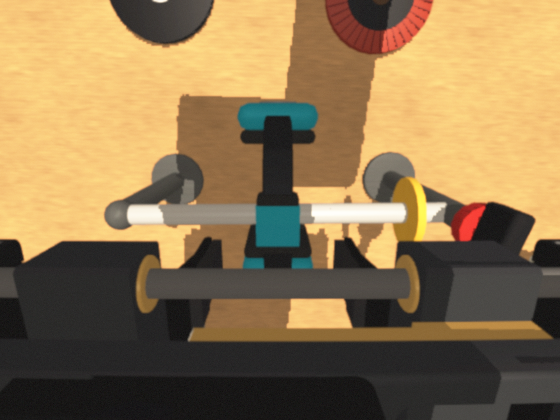

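The pad hangs at about (0.575,0.111) on the bar, upright and square, with the fingers clear. Next I'll go behind the pad with the fingers across the bar.

```bash
python3 -m creep '[{"translation":[-1,-15,0],"roll":7,"gripper":14},{"translation":[-2,-30,0],"roll":14,"gripper":14},{"translation":[-2,-45,0],"roll":21,"gripper":14},{"translation":[-2,-51,0],"roll":28,"gripper":14},{"translation":[-2,-51,0],"roll":35,"gripper":14}]' >/dev/null
python3 -m creep '[{"translation":[0,0,0],"roll":7,"gripper":14},{"translation":[0,0,0],"roll":14,"gripper":14},{"translation":[0,0,0],"roll":21,"gripper":14},{"translation":[0,0,0],"roll":28,"gripper":14},{"translation":[0,0,0],"roll":35,"gripper":14}]' >/dev/null
python3 -m creep '[{"translation":[0,0,0],"roll":7,"gripper":14},{"translation":[0,0,0],"roll":14,"gripper":14},{"translation":[0,0,0],"roll":20,"gripper":14},{"translation":[0,0,0],"roll":20,"gripper":14},{"translation":[0,0,0],"roll":20,"gripper":14}]'
python3 -c "
from h import *
go([.5755,.065,.188],2.3)"
```

```text
time: 11.3
position: [0.5753, 0.0601, 0.2522]
tool_rot: [0.694, 0.72, -0.001, -0.001]
ft_force: [-0.6, 0.1, -0.0]
grip_width: 0.0141
grip_force: 0.0
[0.5753 0.0601 0.2522] yaw 2.18 t 11.3 -> shift [ 4.8  0.6 64.2] roll -0.12 F [-0.6  0.1 -0. ] q [-0.09  0.45  1.54 -0.    1.15 -0.13]
```

```bash
python3 -m creep '[{"translation":[0,0,25],"roll":0,"gripper":14},{"translation":[0,0,45],"roll":0,"gripper":14},{"translation":[2,0,60],"roll":0,"gripper":14},{"translation":[8,0,64],"roll":0,"gripper":14},{"translation":[14,0,64],"roll":0,"gripper":14}]'
python3 -m creep '[{"translation":[5,0,0],"roll":0,"gripper":14},{"translation":[9,0,0],"roll":0,"gripper":14},{"translation":[12,0,0],"roll":0,"gripper":14},{"translation":[15,0,0],"roll":0,"gripper":14},{"translation":[18,0,0],"roll":0,"gripper":14}]'
python3 -m creep '[{"translation":[4,0,0],"roll":0,"gripper":14},{"translation":[8,0,0],"roll":0,"gripper":14},{"translation":[12,0,0],"roll":0,"gripper":14},{"translation":[16,0,0],"roll":0,"gripper":14},{"translation":[20,0,0],"roll":0,"gripper":14}]'
python3 - <<'E'
from h import *
im=viewer.camera('scene'); cv2.imwrite('pics/s4.png',cv2.resize(im[110:290,230:430],None,fx=3,fy=3,interpolation=cv2.INTER_CUBIC)); go([.571,.1675,.188],2.3)
E
```

```text
time: 11.72
position: [0.5744, 0.0744, 0.1878]
tool_rot: [0.694, 0.72, -0.001, -0.002]
ft_force: [0.4, 0.4, -0.6]
grip_width: 0.0137
grip_force: 0.0
time: 12.13
position: [0.5757, 0.0918, 0.1906]
tool_rot: [0.694, 0.72, 0.0, 0.001]
ft_force: [0.7, -3.4, 2.5]
grip_width: 0.0139
grip_force: 1.8
time: 12.55
position: [0.5745, 0.1123, 0.1898]
tool_rot: [0.695, 0.719, 0.0, 0.0]
ft_force: [0.0, -4.3, 3.0]
grip_width: 0.0142
grip_force: 2.0
[0.5744 0.1132 0.1896] yaw 2.03 t 12.6 -> shift [54.4 -1.4  1.7] roll -0.27 F [ 0.7 -2.   1.4] q [ 0.    0.54  1.59  0.    1.02 -0.03]
```

View pics/s4.png

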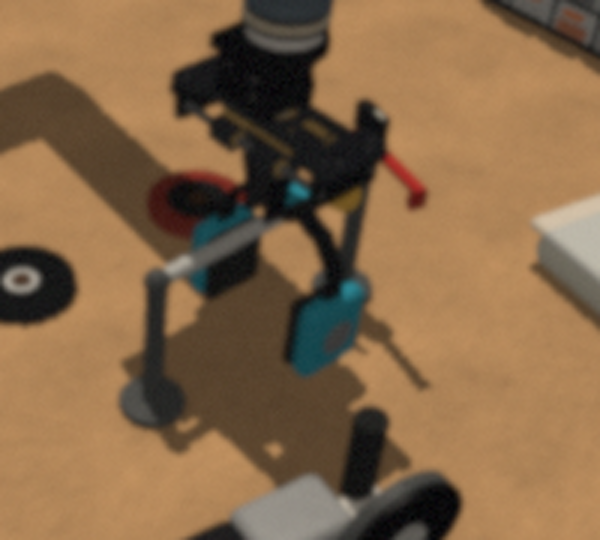

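The muffs are sliding along upright. I'll continue towards the stop.

```bash
python3 -m creep '[{"translation":[4,0,0],"roll":0,"gripper":14},{"translation":[8,0,0],"roll":0,"gripper":14},{"translation":[12,0,0],"roll":0,"gripper":14},{"translation":[16,0,0],"roll":0,"gripper":14},{"translation":[20,0,0],"roll":0,"gripper":14}]'|sed -n '2p;4p'
python3 -m creep '[{"translation":[4,0,0],"roll":0,"gripper":14},{"translation":[8,0,0],"roll":0,"gripper":14},{"translation":[12,0,0],"roll":0,"gripper":14},{"translation":[16,0,0],"roll":0,"gripper":14},{"translation":[20,0,0],"roll":0,"gripper":14}]'|sed -n '2p;4p'
python3 -m creep '[{"translation":[3,0,0],"roll":0,"gripper":14},{"translation":[6,0,0],"roll":0,"gripper":14},{"translation":[9,0,0],"roll":0,"gripper":14},{"translation":[11,0,0],"roll":0,"gripper":14},{"translation":[13,0,0],"roll":0,"gripper":14}]'|sed -n '2p;4p'
```

```text
position: [0.5733, 0.1325, 0.1894]
ft_force: [-0.2, -4.1, 2.4]
position: [0.5727, 0.1525, 0.1895]
ft_force: [-0.3, -3.3, 1.8]
position: [0.5722, 0.1652, 0.1895]
ft_force: [-0.5, -3.7, 1.8]
```

Not at the stop yet; I'll creep on until the force rises.

```bash
python3 -m creep '[{"translation":[1,0,0],"roll":0,"gripper":14},{"translation":[2,0,0],"roll":0,"gripper":14},{"translation":[3,0,0],"roll":0,"gripper":14},{"translation":[3,0,0],"roll":0,"gripper":14},{"translation":[3,0,0],"roll":0,"gripper":14}]'|sed -n '2p;4p'
python3 -m creep '[{"translation":[1,0,0],"roll":0,"gripper":14},{"translation":[2,0,0],"roll":0,"gripper":14},{"translation":[2,0,0],"roll":0,"gripper":14},{"translation":[2,0,0],"roll":0,"gripper":14},{"translation":[2,0,0],"roll":0,"gripper":14}]'|sed -n '2p;4p'
```

```text
position: [0.5722, 0.1682, 0.1895]
ft_force: [0.5, -1.5, 0.8]
position: [0.5723, 0.1685, 0.1895]
ft_force: [-0.2, -5.4, 1.5]
```

```bash
python3 -m creep '[{"translation":[2,0,0],"roll":0,"gripper":14},{"translation":[3,0,0],"roll":0,"gripper":14},{"translation":[3,0,0],"roll":0,"gripper":14},{"translation":[3,0,0],"roll":0,"gripper":14}]'|sed -n '2p;4p'
python3 -m creep '[{"translation":[-3,0,0],"roll":0,"gripper":14},{"translation":[-8,0,0],"roll":0,"gripper":14},{"translation":[-15,0,0],"roll":0,"gripper":14},{"translation":[-15,0,-35],"roll":0,"gripper":14},{"translation":[-15,0,-70],"roll":0,"gripper":14}]'|sed -n '2p;4p'
python3 - <<'E'
from h import *
c=cam('top'); im=viewer.camera('top'); cv2.imwrite('pics/t5.png',cv2.resize(im[160:300,120:320],None,fx=4,fy=4,interpolation=cv2.INTER_CUBIC))
go([.5695,.2455,.218],77.2-180)
E
```

```text
position: [0.5724, 0.1688, 0.1895]
ft_force: [-0.2, -14.2, 3.0]
position: [0.5706, 0.1579, 0.2576]
ft_force: [0.5, -0.1, 0.5]
[0.5758 0.1588 0.2669] yaw 2.01 t 15.4833 -> shift [86.8 -3.7 49.1] roll -75.19 F [ 1.8 -0.2  3.8] q [0.08 0.46 1.48 0.   1.19 0.05]
```

View pics/t5.png

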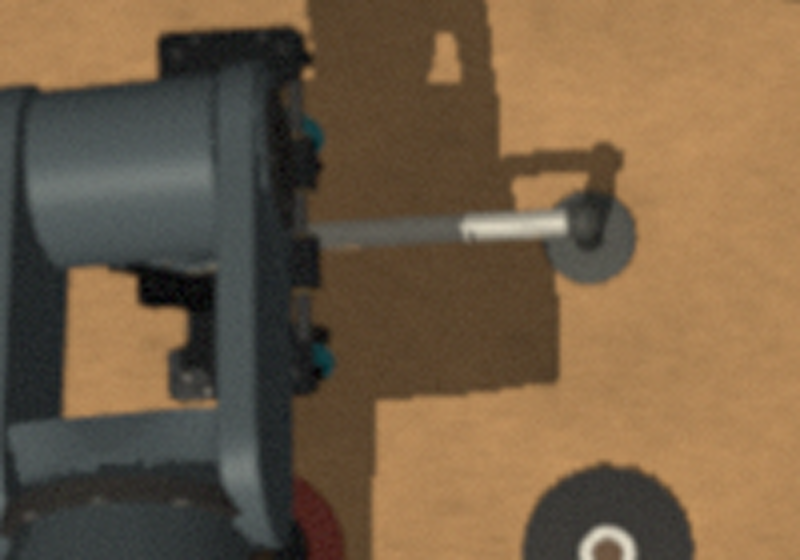

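The arm hides the pad, but the 14 N reading with no further travel says it is home against the stop. I'll go above the keeper and look down.

```bash
python3 -m creep '[{"translation":[0,0,-35],"roll":-7,"gripper":50},{"translation":[15,0,-62],"roll":-14,"gripper":50},{"translation":[40,-1,-62],"roll":-21,"gripper":50},{"translation":[65,-2,-62],"roll":-28,"gripper":50},{"translation":[87,-4,-62],"roll":-35,"gripper":50}]' >/dev/null
python3 -m creep '[{"translation":[0,0,0],"roll":-7,"gripper":50},{"translation":[0,0,0],"roll":-14,"gripper":50},{"translation":[0,0,0],"roll":-21,"gripper":50},{"translation":[0,0,0],"roll":-28,"gripper":50},{"translation":[0,0,0],"roll":-35,"gripper":50}]' >/dev/null
python3 -m creep '[{"translation":[0,0,0],"roll":-5,"gripper":50},{"translation":[0,0,0],"roll":-5,"gripper":50},{"translation":[0,0,0],"roll":-5,"gripper":50},{"translation":[0,0,0],"roll":-5,"gripper":50}]' |sed -n 2p
python3 - <<'E'
from h import *
c=cam('wrist'); im=viewer.camera('wrist')
a=np.array([.5695,.2455]); u=np.array([np.cos(np.radians(-12.8)),np.sin(np.radians(-12.8))])
P=[[*(a+u*s),.226] for s in(-.02,0,.02)]+[[.571,.192,.181],[.5704,.207,.183]]
for p in proj(c,P): cv2.circle(im,tuple(int(v) for v in p),3,(0,255,0),1)
cv2.imwrite('pics/w6.png',im); go([.5695,.2455,.218],77.2)
E
```

```text
position: [0.5654, 0.245, 0.3214]
[0.5654 0.245  0.3214] yaw 76.94 t 16.7 -> shift [ -3.9   1.4 103.4] roll -0.26 F [-0.2  0.2 -0.1] q [ 0.23  0.44  1.36  0.    1.35 -1.12]
```

View pics/w6.png

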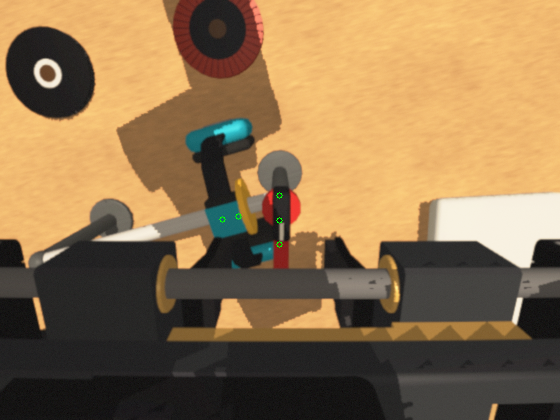

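The pad is touching the stop at (222,219). The keeper grip lies under the projected points (279,195–244), centred between the fingers, so I'll descend and grip it.

```bash
python3 -m creep '[{"translation":[-3,1,25],"roll":0,"gripper":40},{"translation":[-4,1,55],"roll":0,"gripper":40},{"translation":[-4,1,80],"roll":0,"gripper":40},{"translation":[-4,1,97],"roll":0,"gripper":40},{"translation":[-4,1,103],"roll":0,"gripper":40}]'
python3 -m creep '[{"translation":[0,0,0],"roll":0,"gripper":20},{"translation":[0,0,0],"roll":0,"gripper":10},{"translation":[0,0,0],"roll":0,"gripper":5},{"translation":[0,0,0],"roll":0,"gripper":5},{"translation":[0,0,0],"roll":0,"gripper":5}]' 15
```

```text
time: 17.12
position: [0.5678, 0.2445, 0.2153]
tool_rot: [0.114, 0.994, -0.001, -0.003]
ft_force: [-0.5, 0.7, -0.4]
grip_width: 0.0404
grip_force: 0.0
time: 17.53
position: [0.5708, 0.2462, 0.2201]
tool_rot: [0.113, 0.994, 0.002, 0.002]
ft_force: [2.3, 10.0, -1.3]
grip_width: 0.0144
grip_force: 4.5
```

```bash
python3 -m creep '[{"translation":[0,0,0],"roll":0,"gripper":5},{"translation":[0,0,0],"roll":0,"gripper":5},{"translation":[0,0,0],"roll":4,"gripper":5},{"translation":[0,0,0],"roll":8,"gripper":5},{"translation":[0,0,0],"roll":12,"gripper":5}]'
python3 -m creep '[{"translation":[0,0,0],"roll":5,"gripper":5},{"translation":[0,0,0],"roll":10,"gripper":5},{"translation":[0,0,0],"roll":15,"gripper":5},{"translation":[0,0,0],"roll":20,"gripper":5},{"translation":[0,0,0],"roll":25,"gripper":5}]'
```

```text
time: 17.95
position: [0.5707, 0.246, 0.2201]
tool_rot: [0.218, 0.976, 0.001, 0.002]
ft_force: [0.7, 3.0, 3.5]
grip_width: 0.014
grip_force: 15.0
time: 18.37
position: [0.57, 0.245, 0.2201]
tool_rot: [0.424, 0.906, 0.0, 0.001]
ft_force: [-2.0, 0.6, 5.4]
grip_width: 0.0136
grip_force: 15.0
```

```bash
python3 -m creep '[{"translation":[0,0,0],"roll":5,"gripper":5},{"translation":[0,0,0],"roll":10,"gripper":5},{"translation":[0,0,0],"roll":15,"gripper":5},{"translation":[0,0,0],"roll":20,"gripper":5},{"translation":[0,0,0],"roll":25,"gripper":5}]'
python3 -m creep '[{"translation":[0,0,0],"roll":4,"gripper":5},{"translation":[0,0,0],"roll":8,"gripper":5},{"translation":[0,0,0],"roll":12,"gripper":5},{"translation":[0,0,0],"roll":12,"gripper":5},{"translation":[0,0,0],"roll":12,"gripper":5}]'
python3 -c "
from h import *
go([.5695,.2455,.33],2.3);print(telemetry.get_obs()['moment'])"
```

```text
time: 18.78
position: [0.569, 0.2445, 0.2201]
tool_rot: [0.61, 0.792, -0.001, 0.0]
ft_force: [-3.7, -0.1, 5.8]
grip_width: 0.0138
grip_force: 15.0
time: 19.2
position: [0.5684, 0.2444, 0.2201]
tool_rot: [0.688, 0.725, -0.001, -0.0]
ft_force: [-3.9, -0.8, 7.2]
grip_width: 0.0139
grip_force: 15.0
[0.5684 0.2444 0.2201] yaw 3.02 t 19.2 -> shift [   0.9    1.  -109.9] roll 0.72 F [-3.9 -0.8  7.2] q [ 0.23  0.54  1.47 -0.    1.13  0.17]
[-0.19723873  0.68789235 -0.1071391 ]
```

```bash
python3 -m creep '[{"translation":[0,0,0],"roll":0,"gripper":30},{"translation":[0,0,0],"roll":0,"gripper":40},{"translation":[0,0,0],"roll":0,"gripper":40},{"translation":[0,0,0],"roll":0,"gripper":40},{"translation":[0,0,0],"roll":0,"gripper":40}]' |tail -2
python3 -m creep '[{"translation":[0,0,-15],"roll":0,"gripper":40},{"translation":[0,0,-45],"roll":0,"gripper":40},{"translation":[0,0,-80],"roll":0,"gripper":40},{"translation":[20,0,-110],"roll":0,"gripper":40},{"translation":[50,0,-130],"roll":0,"gripper":40}]' >/dev/null
python3 -m creep '[{"translation":[40,0,0],"roll":0,"gripper":40},{"translation":[80,0,0],"roll":0,"gripper":40},{"translation":[120,0,0],"roll":0,"gripper":40},{"translation":[160,0,0],"roll":0,"gripper":40},{"translation":[160,0,0],"roll":0,"gripper":40}]' |sed -n 2p
python3 - <<'E'
from h import *
im=viewer.camera('top'); a=cv2.resize(im[170:280,130:300],None,fx=3.5,fy=3.5,interpolation=cv2.INTER_CUBIC)
cv2.imwrite('pics/t7.png',a)
E
```

```text
grip_width: 0.0368
grip_force: 0.0
position: [0.5565, 0.4619, 0.3473]
```

View pics/t7.png

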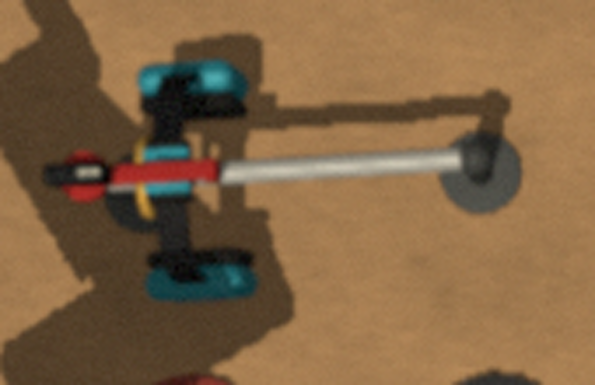

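The red arm lies along the bar over the pad, which sits against the yellow stop at (150,180), and the lip is just outside the pad. The muffs hang square, so I'll hand in.

```bash
python3 -c "
from h import *
print(hand_in())"
```

```text
the job is handed in; nothing more can be done
None
```

The ear defenders hang on the bar against the yellow stop with the red keeper turned shut over them, and the job is handed in; the final top view agrees, but hand-in returned no verdict.

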